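Unlock the tilted reagent seat and turn the bottle's barcode to the reader

TASK

The reagent bottle sits in the tilted turning cup of the barcode station, but a stop pin between the cup's teeth keeps its barcode label turned away from the reader. Draw the stop pin straight out of its bore, park it lying in the open-topped notch right beside the bore with its knob hanging outside the block, and let go of it; then turn the bottle by its cap until the barcode label squarely faces the reader's window, and leave it so. Do not drop the pin, and leave everything else on the bench where it stands.

Things in the scene. Friction and masses are not known exactly. Their poses are not given: they have to be found in the camera images.
- station: fixed barcode station, 200 x 158 x 165 mm: foot plate, grey wedge, turning cup, aluminium pin block at the left (x -42..13, y 52..84, top z 76.5 mm), grey reader head with amber window behind. Origin on the table under the point (z 50 mm) where the cup's axis meets the wedge face; x level from cup to reader, y left, z up. The cup's axis leans 30 degrees to -x: direction (-0.5, 0, 0.866)
- cup (a joint): turn of cup and bottle about the leaning axis, rad, counter-clockwise positive seen from the cap's end; at 0 the label stands 2.2 rad counter-clockwise of the reader. Endless once the pin is out; friction (0.1 N m) holds it where it is left. With the pin in, a gap between the cup's four steel teeth gives about 0.5 rad of play either way
- cap (a point): centre of the bottle's screw cap, on the leaning axis; cap 36 mm in diameter, 20 mm high (10 mm each way along the axis). Bottle white, 60 mm in diameter, 125 mm high, fixed in the cup. The reader head ends 45 mm below this point along the axis
- label (a point): middle of the barcode label (black bars on white paper, 34 mm high, 37 mm round), on the bottle's side 30.5 mm from the axis; turns with the cup
- read_spot (a point): fixed point where the middle of the label must come: on the bottle's surface straight in front of the reader's window, 30.5 mm from the axis, in the station's x-z plane
- pin: loose stop pin, 50 g: steel shank 8 mm in diameter, 48 mm long; collar 14 mm across, 3 mm thick; black fluted knob 18 mm in diameter, 22 mm long. Origin on its axis where shank meets collar; the shank runs along -y to the tip; knob at y +3..+25 mm. At the start it lies level in the bore along the station's y, knob outside the block to the left
- bore_mouth (a point): centre of the bore's outer mouth: bore 10 mm in diameter, level, along the station's y, 32 mm through the block; the pin's tip reaches up to 16 mm beyond it, between the teeth
- notch_rest (a point): where the pin's axis rests when parked, at the block's outer face: middle of the open-topped notch, 23 mm in front (-x) of the bore. The notch is 12 mm wide and runs level along the station's y through the 32 mm thick block; floor 4 mm below this point, walls up to 9 mm above it
- dye_bottle: bystander: small bottle with black cap, 40 x 40 x 85 mm, right of the station; origin under its middle
- forceps: bystander: steel forceps lying flat, 132 x 15 x 9 mm, in front of the station; origin under the middle
- timer: bystander: white bench timer, 62 x 62 x 21 mm; origin under the middle
- marker: bystander: felt marker lying flat, 135 mm long, 16 mm thick; origin under the middle
- calib_bottle: bystander: small white bottle with red cap, 34 x 34 x 68 mm, farther right; origin under the middle
- tape_roll: bystander: roll of beige tape lying flat, 98 mm across, 25 mm high; origin under the middle
- tip_box: bystander: blue pipette tip box, 81 x 118 x 62 mm; origin under the middle

How it is judged:
On the way, in this order (a step that is already met when the one before it is completed fails the run):
1. the pin lies parked in the notch, released and still (x of pin in the frame of station between -0.0315 and -0.0225 m and y of pin in the frame of station between 0.076 and 0.1 m and z of pin in the frame of station between 0.063 and 0.0725 m and angle between the y axis of pin and the y axis of station, either way round below 0.15 rad and linear speed of pin below 0.02 m/s and contact force between the fingers and pin below 0.05 N), for 0.2 s.
2. the barcode label faces the reader (distance between label and read_spot below 0.0075 m), for 0.2 s.
At the end, for the whole second after the job is handed in: Pin at rest in the notch: origin within 4.5 mm of the notch's middle line, 63 to 72.5 mm above the table, 76 to 100 mm left of the station's middle plane, axis within 0.15 rad of the notch's. Middle of the label within 7.5 mm of read_spot (14 degrees of turn), cup still (x of pin in the frame of station between -0.0315 and -0.0225 m and y of pin in the frame of station between 0.076 and 0.1 m and z of pin in the frame of station between 0.063 and 0.0725 m and angle between the y axis of pin and the y axis of station, either way round below 0.15 rad and linear speed of pin below 0.02 m/s and distance between label and read_spot below 0.0075 m and velocity of joint cup between -0.05 and 0.05 rad/s); the robot touches nothing.
It fails at once if the pin is dropped on the foot plate or the table (height (world z) of pin below 0.035 m).
It fails at once if something else on the bench is moved more than 25 mm (distance of any of dye_bottle, forceps, timer, marker, calib_bottle, tape_roll, tip_box from where it was at the start of the episode above 0.025 m).
It also fails if it takes over 58 s, if anything falls off the work surface, if the arm or the gripper's body presses on something with over 40 N, if the wrist force passes 120 N, or if a joint passes its speed limit or range.

ROBOT

A 6-joint arm with a two-finger parallel gripper is mounted at the origin on a cart in front of the work surface, level with it; the furniture and walls round the work are solid. World frame = base frame: x ahead of the robot, y to its left, z up, the work surface at z = 0. Lengths are in m, angles in rad, forces in N, time in s.
With the tool pointing down it reaches from about 0.275 to 0.825 m from the base axis. Payload 4.9 kg.
Tool frame: the origin (TCP) lies midway between the tips of the shut fingers; the grasp point (between the pads) lies r.grip_point_offset behind it (r.grip_point_offset is the distance from the TCP to the grasp point, in m); z points along the fingers, y is the line along which they close (so a half turn about z gives the same grasp; the last joint's range is limited). The gripper opens to 85 mm and grips with 20 to 120 N. Pads are 22 mm wide; open, the fingers measure 114 mm over their backs; the gripper's body (76 mm by 85 mm) begins 54 mm behind the grasp point. The pads swing forward as they close: fully open they stand 13 mm farther back than shut.
Start: joints at [1.054, 0.326, -0.193, 1.052, 0, 1.437], TCP at [0.205, 0.51, 0.231] pointing down, gripper open.
Joint ranges: [-2.65, 2.65], [-0.97, 1.79], [-1.3, 1.35], [-1.93, 2.1], [-1.47, 1.37], [-3.14, 3.14]. Speed limits (rad/s): [2.57, 2.57, 3.14, 3.14, 3.14, 3.14].

INTERFACE

Orientations are given as a unit quaternion [x, y, z, w].
In Python, from rig import r, cams gives the robot as it stands.
- The arm moves only by the tool servo_tool, never from a script. Its argument "motion" is a list of rows, each a list of 5 numbers: the shift along the tool's x, y, z normalised to -1 to 1, where 1 is 0.2 m, then the turn about the tool's z normalised to -1 to 1, where 1 is 120 degrees, then the opening, from 0 (shut) to 1 (fully open). A call has 1 to 5 rows; each row is the pose to reach, as a shift and turn from the pose commanded when the call began, along the tool's axes at that moment; what a row does not reach only later rows make up. A row lasts 1/8 s, in which the tool goes at most 62.5 mm and 10.7 degrees, less where a joint would pass 70% of its speed; a pose out of reach is approached as far as the arm can. A call with a number of a shift or a turn outside -1 to 1 is refused whole. A call with a gripper value outside its range is refused whole. The fingers move at their own pace and stop on an object; the grip force is fixed at half the most. Time passes only in rows, so rows that repeat a pose let the fingers close. It gives the time, the measured TCP pose, the force, the opening and the grip force at its end, in the units of the state.
- r.state(): the state, without advancing time (a new reading comes with each control period).
- cams.grab_frame(name): name is "scene" or "side" or "wrist"; returns (picture, depth): 384x512x3 uint8, red, green, blue; 384x512 float32, m along the optical axis (not along the pixel's ray), 0 where there is no reading.
- cams.camera_params(name): a dict with "fx", "fy", "cx", "cy" (pixels), "dist" ([k1, k2, p1, p2, k3] as OpenCV has them; the pictures are not rectified), "cam_to_world" (4x4, takes a point from camera to world coordinates). Camera axes: x right, y down, z forward; pixel columns grow to the right and rows downward; lengths in m; the calibration is good to about 2 mm. A picture is of the moment at which its call begins: read the wrist's pose just before it. camera_params takes no time and is no camera call; for the wrist camera it gives the pose at the moment of the call.
- r.hand_in(): hands the job in; it is judged then, once.
The state is a dict: "time": time; "qpos": joint angles; "qvel": joint speeds; "effort": joint torques, N m; "tool_pos": TCP position; "eef_rot": TCP orientation; "wrist_force": force on the tool from outside, world axes, zero at the start; "moment": the same for the moment, N m; "gripper_width": finger opening in m; "gripper_force": force on a finger pad.
Only numpy, scipy, OpenCV 4.12 (cv2) and the standard library are available. Lean on these libraries where they do the work, as an engineer would, in place of code of your own. Each camera call takes 0.05 s, during which the arm holds its last target. There are 200 camera calls.

## Working session

There is one attempt and no reset: what is moved stays moved. The work goes in short steps, Python scripts to look and compute and a tool call to move; the robot and the scene stay as the last step left them, time stands still between calls to the robot, and variables do not carry over. Pictures are saved under pics/ and viewed, at most 13 in all, crops included, and the job is handed in when it is done.

Besides the shell and the picture viewer there is one more tool, called after "Call:" as name([rows], argument=value, ...), one row to a line, values as JSON. servo_tool: Moves the arm, as the interface text tells. Its arguments: {"type":"object","properties":{"motion":{"type":"array","items":{"type":"array","items":{"type":"number","minimum":-1,"maximum":1}}}},"required":["motion"]}

```bash
mkdir -p pics; ls; cat > h.py <<'E'
import numpy as np, cv2
from rig import r, cams
def cloud(name):
    p=cams.camera_params(name); im,d=cams.grab_frame(name)
    K=np.array([[p['fx'],0,p['cx']],[0,p['fy'],p['cy']],[0,0,1.]])
    v,u=np.mgrid[0:384,0:512]
    n=cv2.undistortPoints(np.stack([u,v],-1).reshape(-1,1,2).astype(np.float64),K,np.array(p['dist'])).reshape(384,512,2)
    P=np.concatenate([n*d[...,None],d[...,None]],-1); T=np.array(p['cam_to_world'])
    W=P@T[:3,:3].T+T[:3,3]; W[d==0]=np.nan
    return im,W
def save(n,im): cv2.imwrite('pics/'+n,im[...,::-1])
E
python3 - <<'E'
from h import *
s=r.state(); print(s, r.grip_point_offset)
a=[]
for n in('scene','side','wrist'):
    im,W=cloud(n); np.savez(n+'.npz',im=im,W=W); a.append(im); print(n,np.round(np.array(cams.camera_params(n)['cam_to_world']),3).tolist())
save('a.png',cv2.resize(np.hstack(a[:2]),(800,300))) ; save('s.png',cv2.resize(a[0],(800,600)));save('w.png',a[2]);save('d.png',a[1])
E
```

```text
pics
{'time': 0.0, 'qpos': array([ 1.05380919e+00,  3.26925072e-01, -1.93606565e-01,  1.05200004e+00,
       -1.20263037e-05,  1.43661970e+00]), 'qvel': array([ 0.00149537, -0.00074682, -0.00014235, -0.00020635, -0.0009145 ,
       -0.00028381]), 'effort': array([ 1.05074414e-03, -4.43404233e+01,  2.62439257e+01,  1.56676472e-02,
        4.39698931e-05,  6.06494652e-06]), 'tool_pos': array([0.20512591, 0.50967739, 0.23050347]), 'eef_rot': array([ 1.90238599e-01,  9.81737502e-01, -8.24014682e-04, -2.71837354e-04]), 'wrist_force': array([ 0.40565421, -0.47010366, -0.15533006]), 'moment': array([-0.00322309,  0.03177412, -0.04785846]), 'gripper_force': 0.0, 'gripper_width': 0.0855748336738609} 0.0187
scene [[0.852, -0.349, 0.39, 0.003], [-0.523, -0.587, 0.618, -0.739], [0.013, -0.731, -0.683, 1.047], [0.0, 0.0, 0.0, 1.0]]
side [[-0.961, -0.155, 0.23, 0.156], [-0.277, 0.497, -0.822, 1.393], [0.013, -0.854, -0.521, 0.931], [0.0, 0.0, 0.0, 1.0]]
wrist [[0.374, 0.883, 0.283, 0.133], [0.927, -0.356, -0.115, 0.54], [-0.001, 0.306, -0.952, 0.372], [0.0, 0.0, 0.0, 1.0]]
```

View pics/s.png

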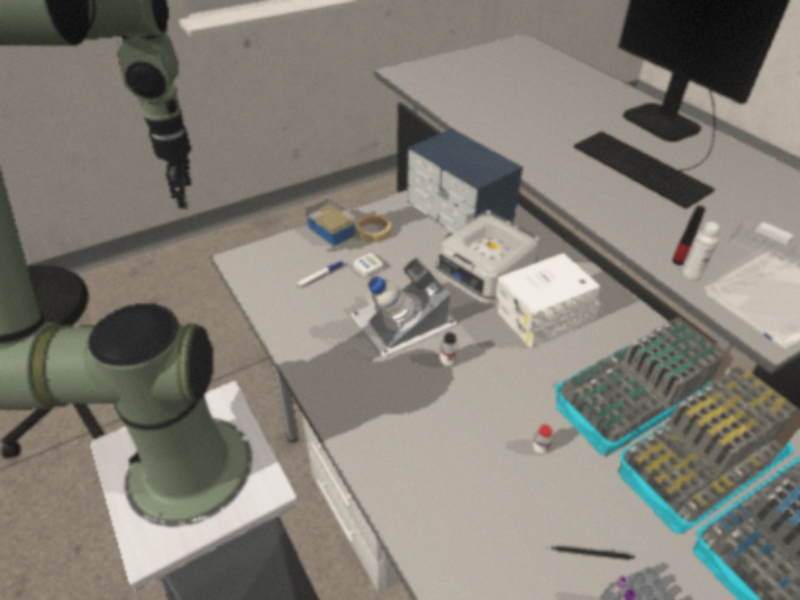

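View pics/d.png

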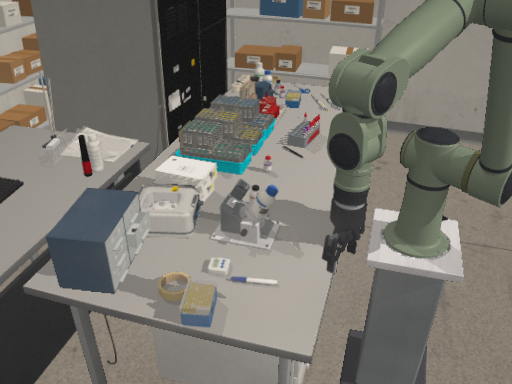

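```bash
python3 - <<'E'
from h import *
out=[]
for n,(u0,u1,v0,v1) in dict(scene=(215,305,160,235),side=(205,295,175,250)).items():
    z=np.load(n+'.npz'); im,W=z['im'],z['W']
    out.append(cv2.resize(im[v0:v1,u0:u1],None,fx=4.4,fy=5.0*1.0,interpolation=cv2.INTER_CUBIC))
    hsv=cv2.cvtColor(im,cv2.COLOR_RGB2HSV)
    m=cv2.inRange(hsv,(100,120,40),(130,255,255))>0
    m&=(W[...,2]>.12)&(W[...,2]<.3)&(W[...,0]>.2)&(W[...,0]<.8)
    mm=np.zeros_like(m);mm[v0:v1,u0:u1]=m[v0:v1,u0:u1]
    P=W[mm]; print(n,len(P),P.mean(0),P.min(0),P.max(0)); 
    v,u=np.where(mm); print(u.mean(),v.mean())
    # heights map
    for v in range(v0,v1,6): print(v,' '.join('%4d,%3d,%3d'%tuple(np.nan_to_num(W[v,u]*1000)) for u in range(u0,u1,9)))
save('c.png',np.hstack(out))
E
```

```text
scene 59 [0.46915702 0.10101295 0.17022398] [0.45653397 0.08899825 0.15818991] [0.48353478 0.11795867 0.18206126]
240.98305084745763 182.135593220339
160  533,436,  1  568,422, -2  598,398,  1  631,379,  1  661,357,  3  695,340,  2  730,324, -1  761,304,  0  719,187, 99  735,154,116
166  516,403,  0  547,383,  1  570,347, 17  603,331, 15  641,324,  3  675,308,  1  707,290,  0  739,271,  0  713,177, 79  724,136,104
172  498,367,  2  532,354, -2  551,313, 19  589,306,  7  623,293,  2  556,122,159  574, 94,172  719,240,  0  713,174, 51  725,135, 75
178  480,331,  5  512,315,  3  542,296,  4  479,112,174  606,265, -1  634,241,  4  568, 83,156  603, 79,143  716,174, 19  728,134, 44
184  466,305,  1  496,286,  2  526,268,  2  467, 91,170  504, 95,150  574,148, 74  570, 85,126  613, 91,101  711,164, -2  727,129, 17
190  451,276,  0  481,258,  0  511,241,  0  468, 94,140  493, 76,142  542, 98,101  582,100, 79  604, 77, 87  631, 59, 89  717,113,  4
196  437,247, -1  465,228,  0  493,209,  3  505,160, 37  494, 78,112  533, 82, 89  572, 84, 68  593, 59, 79  632, 58, 59  700, 89,  0
202  421,217
[... 2010 characters left out ...]
,  0  477,  8, -3  445,  4,  0
223  704,119, -2  672,116,  2  625,153, 35  592,156, 43  549,195, 77  523,182, 74  498,166, 69  489, 86, 19  463, 63,  9  438, 35, -3
229  689,158,  1  660,148,  0  624,158, 14  592,157, 20  550,192, 52  520,191, 58  498,166, 45  482,112, 13  455, 92,  5  429, 73, -1
235  678,184, -3  642,194, 10  615,183,  9  589,168,  4  540,224, 52  519,195, 37  499,160, 17  476,132,  3  450,114, -2  421,104, -4
241  665,219,  0  636,212,  0  607,206,  2  578,201,  5  550,192,  4  520,190, 10  493,179,  8  466,169,  7  441,146, -3  411,147,  3
247  653,250,  0  627,236, -4  596,236,  2  569,226,  1  544,211, -4  514,209,  1  486,204,  3  457,202,  9  433,178, -3  405,171, -2
```

View pics/c.png

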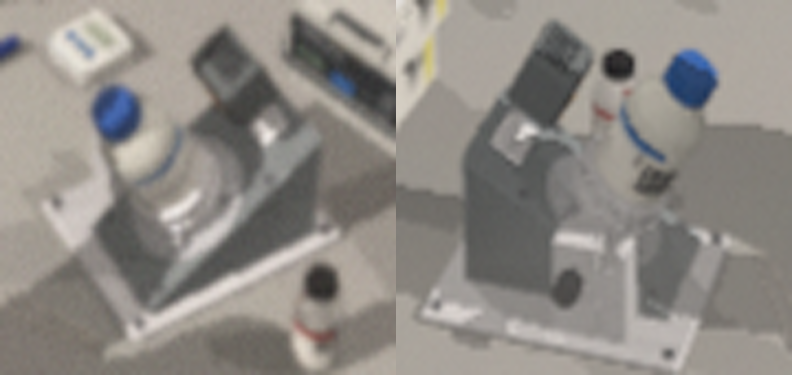

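Call:
servo_tool([
  [-0.97, -0.175, -0.1, 0.4, 1],
  [-0.97, -0.175, -0.1, 0.4, 1],
  [-0.97, -0.175, -0.1, 0.4, 1],
  [-0.97, -0.175, -0.1, 0.4, 1],
  [-0.97, -0.175, -0.1, 0.4, 1],
])

```text
time: 0.78
tool_pos: [0.3736, 0.4042, 0.251]
eef_rot: [0.576, 0.818, -0.0, -0.0]
wrist_force: [-1.3, -0.4, 0.6]
gripper_width: 0.0853
gripper_force: 0.0
```

```bash
cat >> h.py <<'E'
from scipy.spatial.transform import Rotation as R
def go(p,ang):
    "numbers for TCP to world p with tool y at ang deg (mod 180)"
    s=r.state(); M=R.from_quat(s['eef_rot']).as_matrix()
    d=M.T@(np.array(p)-s['tool_pos'])/0.2
    a=np.degrees(np.arctan2(M[1,1],M[0,1])); t=(a-ang+90)%180-90
    print('t',round(s['time'],2),'pos',s['tool_pos'].round(4),'yang',round(a,2),'J6',s['qpos'][5].round(2),'move',d.round(3),'turn',round(t/120,3),'F',s['wrist_force'].round(1),'w',round(s['gripper_width'],4),s['gripper_force'])
E
python3 -c "
from h import *
go([0.54,0.28,0.25],0)"
```

```text
t 0.78 pos [0.3736 0.4042 0.251 ] yang 19.7 J6 1.92 move [-0.865  0.574  0.005] turn 0.164 F [-1.3 -0.4  0.6] w 0.0853 0.0
```

Call:
servo_tool([
  [-0.865, 0.574, 0, 0.164, 1],
  [-0.865, 0.574, 0, 0.164, 1],
  [-0.865, 0.574, 0, 0.164, 1],
  [-0.865, 0.574, 0, 0.164, 1],
  [-0.865, 0.574, 0, 0.164, 1],
])

```text
time: 1.4
tool_pos: [0.5399, 0.2813, 0.2506]
eef_rot: [0.705, 0.709, -0.0, -0.0]
wrist_force: [-0.7, 0.1, -0.3]
gripper_width: 0.0855
gripper_force: 0.0
```

```bash
python3 -c "
from h import *
go([0.54,0.28,0.25],0)
im,W=cloud('wrist'); np.savez('w1.npz',im=im,W=W); save('w1.png',cv2.resize(im,(800,600)))
for v in range(0,384,24): print(v,' '.join('%4d,%3d,%3d'%tuple(np.nan_to_num(W[v,u]*1000)) for u in range(20,512,36)))
"
```

```text
t 1.4 pos [0.5399 0.2813 0.2506] yang 0.27 J6 1.93 move [-0.007  0.     0.003] turn 0.002 F [-0.7  0.1 -0.3] w 0.0855 0.0
0  281,459,  0  322,457,  0  362,456, -1  403,455,  0  442,455, -1  481,454, -1  520,454,  0  558,454, -1  597,454,  0  636,455,  0  675,456,  0  704,451, 24  755,459,  0  798,461, -1
24  276,435, -2  319,433,  0  360,432, -1  401,431,  0  441,430,  0  480,430,  0  519,430, -1  559,431, -2  598,431,  0  632,427, 23  678,432,  0  718,433, -1  759,435,  0  801,436,  0
48  272,409, -1  314,408, -2  357,407,  0  398,406,  0  439,406,  0  479,406, -1  519,406, -2  559,406, -1  599,406,  0  640,407, -1  680,407, -1  722,409, -2  763,410,  0  806,411,  0
72  267,383, -1  312,382,  0  354,381,  0  396,381,  0  437,380,  0  480,380,  8  520,379, 13  560,380,  0  601,381, -1  642,381, -2  682,382,  0  724,383,  0  767,384,  0  812,385, -2
96  263,356,  0  307,355, -1  350,355,  0  398,354, 12  436,354,  0  477,354,  0  519,354,  0  559,354, 18  599,355, 17  643,355,  0  686,355, -1  728,356,  0  771,357,  0  816,358,  0
120  256,328, -1  303,328,  0  347,327,  0  390,327, -
[... 1296 characters left out ...]
 495,293,292  415, 97,  0  466,101,  5  519,141, 63  561,143, 66  600,154, 83  667, 98, -1  585,293,291  724,149, 76  739,175,115  773,177,119
312  111,-23,-95  250, 52, -1  490,295,309  497,289,300  411, 55, -2  465, 64,  7  521,136,101  562,110, 67  600,127, 88  671, 57, -2  583,289,300  589,296,309  744,146,116  780,148,120
336  472,293,318  479,289,313  494,294,317  507,299,323  407, 13, -1  489,138,139  523,126,125  562, 85, 78  592,136,137  675, 14, -1  573,299,322  586,294,316  601,289,312  607,294,318
360  479,294,327  481,284,317  499,295,327  509,297,329  403,-32, -1  525,292,323  535,292,323  545,292,323  554,292,324  679,-29,  0  571,297,329  581,295,327  599,285,317  602,293,326
```

View pics/w1.png

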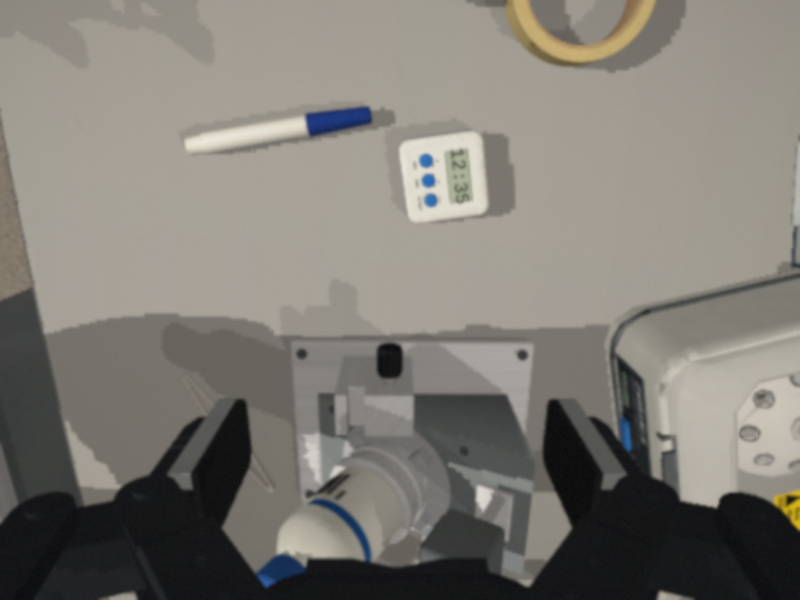

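```bash
python3 - <<'E'
from h import *
z=np.load('w1.npz');W=z['W'];im=z['im']
# block top
m=(abs(W[...,2]-.0765)<.004)&(W[...,0]>.45)&(W[...,0]<.6)&(W[...,1]>.15)&(W[...,1]<.21)
P=W[m];print('top',len(P),P.min(0),P.max(0),np.median(P,0))
for y in np.arange(.158,.2,.004):
    q=P[abs(P[:,1]-y)<.002]; 
    if len(q): x=np.sort(q[:,0]); print(round(y,3),len(q),x[0].round(4),x[-1].round(4),'gaps',[(x[i].round(4),x[i+1].round(4)) for i in np.where(np.diff(x)>.005)[0]])
for x in np.arange(.49,.57,.008):
    q=P[abs(P[:,0]-x)<.004]
    if len(q): print('x',x.round(3),q[:,1].max().round(4))
# plate left edge
m=(abs(W[...,2]-.006)<.003)&(W[...,0]>.43)&(W[...,0]<.67)&(W[...,1]>.1)&(W[...,1]<.25)
P=W[m]
e=[]
for x in np.arange(.445,.645,.01):
    q=P[abs(P[:,0]-x)<.005]
    if len(q): e.append((x,q[:,1].max()))
e=np.array(e);print(e.round(4).tolist(),np.polyfit(e[:,0],e[:,1],1)); print('platex',np.percentile(P[:,0],[0.5,99.5]))
# knob
g=im.max(-1)
m=(g<50)&(W[...,2]>.02)&(W[...,2]<.09)&(W[...,0]>.5)&(W[...,0]<.58)&(W[...,1]>.18)&(W[...,1]<.25)
P=W[m];v,u=np.where(m);print('knob',len(P),P.min(0),P.max(0),np.median(P,0),u.min(),u.max(),v.min(),v.max())
for vv in range(v.min(),v.max()+1,2): q=W[vv][m[vv]]; print(vv,q[:,0].min().round(4),q[:,0].max().round(4),q[:,1].mean().round(4),q[:,2].max().round(4)) if len(q) else 0
E
```

```text
top 1209 [0.49643989 0.15000526 0.07251997] [0.59988134 0.19443891 0.08044867] [0.53317374 0.17640889 0.07536311]
0.158 87 0.579 0.5999 gaps []
0.162 68 0.4977 0.5951 gaps [(np.float64(0.5054), np.float64(0.5187)), (np.float64(0.5508), np.float64(0.5889))]
0.166 115 0.4964 0.5508 gaps [(np.float64(0.5055), np.float64(0.5187))]
0.17 129 0.4965 0.5519 gaps [(np.float64(0.5055), np.float64(0.5187))]
0.174 129 0.4968 0.5518 gaps [(np.float64(0.5056), np.float64(0.5188))]
0.178 135 0.4971 0.5517 gaps [(np.float64(0.5057), np.float64(0.5178))]
0.182 129 0.4971 0.5517 gaps [(np.float64(0.5056), np.float64(0.5179))]
0.186 132 0.4971 0.5517 gaps [(np.float64(0.5049), np.float64(0.5179))]
0.19 123 0.4973 0.5516 gaps [(np.float64(0.5051), np.float64(0.518))]
0.194 98 0.4974 0.5516 gaps [(np.float64(0.5051), np.float64(0.5181))]
x 0.498 0.1944
x 0.506 0.1943
x 0.514 0.1856
x 0.522 0.1937
x 0.53 0.1932
x 0.538 0.1934
x 0.546 0.1934
x 0.554 0.1934
[[0.455, 0.2051], [0.465, 0.2054], [0.475, 0.2056], [0.485, 0.2058], [0.495, 0.2057], [0.505, 0.2053], [0.515, 0.2051], [0.525, 0.2052], [0.535, 0.2055], [0.545, 0.2053], [0.555, 0.2055], [0.565, 0.2048], [0.575, 0.2048], [0.585, 0.205], [0.595, 0.2049], [0.605, 0.205], [0.615, 0.2048], [0.625, 0.2049], [0.635, 0.2053]] [-0.00323221  0.20696525]
platex [0.45314293 0.65181769]
knob 295 [0.52729238 0.20137565 0.0483435 ] [0.54290593 0.22183198 0.06503231] [0.53518113 0.21368127 0.06187922] 242 256 220 241
220 0.5327 0.5372 0.221 0.0497
222 0.5284 0.5417 0.2213 0.0571
224 0.5274 0.5428 0.2209 0.0618
226 0.5274 0.5428 0.2191 0.0637
228 0.5274 0.5428 0.2169 0.065
230 0.5274 0.5429 0.2145 0.0646
232 0.5274 0.5429 0.212 0.0648
234 0.5274 0.5429 0.2097 0.064
236 0.5274 0.5429 0.2071 0.0641
238 0.5273 0.5418 0.2051 0.0642
240 0.5296 0.5407 0.2027 0.064
```

Call:
servo_tool([
  [-0.336, -0.024, 0.2, 0.002, 1],
  [-0.336, -0.024, 0.5, 0.002, 1],
  [-0.336, -0.024, 0.75, 0.002, 1],
  [-0.336, -0.024, 0.75, 0.002, 1],
])

```text
time: 1.95
tool_pos: [0.5299, 0.2152, 0.0978]
eef_rot: [0.705, 0.709, -0.004, -0.003]
wrist_force: [-0.1, 0.8, 0.5]
gripper_width: 0.0853
gripper_force: 0.0
```

```bash
python3 -c "
from h import *
go([0.535,0.214,0.037],0)"
```

```text
t 1.95 pos [0.5299 0.2152 0.0978] yang 0.27 J6 1.82 move [-0.005  0.028  0.304] turn 0.002 F [-0.1  0.8  0.5] w 0.0853 0.0
```

Call:
servo_tool([
  [0, 0, 0.15, 0, 1],
  [0, 0, 0.315, 0, 1],
  [0, 0, 0.315, 0, 1],
])

```text
time: 2.33
tool_pos: [0.5341, 0.216, 0.0388]
eef_rot: [0.706, 0.709, -0.001, -0.001]
wrist_force: [-1.4, -1.1, -0.1]
gripper_width: 0.0852
gripper_force: 0.0
```

```bash
python3 -c "
from h import *
go([0.535,0.214,0.037],0)"
```

```text
t 2.33 pos [0.5341 0.216  0.0388] yang 0.26 J6 1.82 move [-0.01   0.004  0.009] turn 0.002 F [-1.4 -1.1 -0.1] w 0.0852 0.0
```

Good; close.

Call:
servo_tool([
  [-0.005, 0, 0, 0, 0],
  [-0.005, 0, 0, 0, 0],
  [-0.005, 0, 0, 0, 0],
  [-0.005, 0, 0, 0, 0],
  [-0.005, 0, 0, 0, 0],
])

```text
time: 2.95
tool_pos: [0.5355, 0.214, 0.0388]
eef_rot: [0.706, 0.708, 0.0, 0.0]
wrist_force: [-0.8, 0.2, 3.2]
gripper_width: 0.0158
gripper_force: 58.4
```

```bash
python3 -c "
from h import *
go([0.535,0.214,0.037],0)
im,W=cloud('wrist'); save('w2.png',im[150:])"
```

```text
t 2.95 pos [0.5355 0.214  0.0388] yang 0.14 J6 1.82 move [-0.    -0.002  0.009] turn 0.001 F [-0.8  0.2  3.2] w 0.0158 58.39237332344055
```

View pics/w2.png

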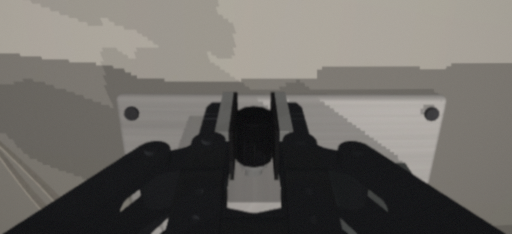

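Call:
servo_tool([
  [0.05, 0, 0, 0, 0],
  [0.12, 0, 0, 0, 0],
  [0.2, 0, 0, 0, 0],
  [0.3, 0, 0, 0, 0],
  [0.3, 0, 0, 0, 0],
])

```text
time: 3.62
tool_pos: [0.5345, 0.2763, 0.0379]
eef_rot: [0.705, 0.709, 0.0, -0.0]
wrist_force: [0.1, 0.4, -1.8]
gripper_width: 0.0165
gripper_force: 58.4
```

```bash
python3 -c "
from h import *
go([0.535,0.274,0.037],0)
im,W=cloud('wrist'); np.savez('w3.npz',im=im,W=W); save('w3.png',im[150:])
im,W=cloud('side'); save('d3.png',cv2.resize(im[170:260,200:300],(800,600),interpolation=cv2.INTER_CUBIC)); np.savez('s3.npz',im=im,W=W)
"
```

```text
t 3.62 pos [0.5345 0.2763 0.0379] yang 0.32 J6 1.92 move [-0.011  0.002  0.004] turn 0.003 F [ 0.1  0.4 -1.8] w 0.0165 58.427751660346985
```

View pics/w3.png

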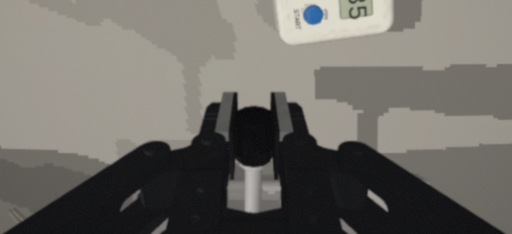

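```bash
python3 -c "
from h import *
z=np.load('w3.npz');W=z['W'];im=z['im']
for v in range(300,366,5):
    print(v,[tuple((W[v,u]*1000).round(1)) for u in range(244,264,3)])
"
```

```text
300 [(np.float64(530.7), np.float64(271.1), np.float64(61.7)), (np.float64(532.0), np.float64(270.7), np.float64(61.1)), (np.float64(533.3), np.float64(271.6), np.float64(62.4)), (np.float64(534.6), np.float64(271.8), np.float64(62.6)), (np.float64(535.8), np.float64(271.6), np.float64(62.4)), (np.float64(537.1), np.float64(270.7), np.float64(61.1)), (np.float64(538.4), np.float64(270.7), np.float64(61.0))]
305 [(np.float64(530.7), np.float64(268.3), np.float64(61.3)), (np.float64(532.0), np.float64(268.4), np.float64(61.4)), (np.float64(533.3), np.float64(268.7), np.float64(61.8)), (np.float64(534.6), np.float64(269.3), np.float64(62.7)), (np.float64(535.9), np.float64(268.4), np.float64(61.4)), (np.float64(537.1), np.float64(268.5), np.float64(61.6)), (np.float64(538.4), np.float64(268.2), np.float64(61.2))]
310 [(np.float64(530.7), np.float64(265.8), np.float64(61.4)), (np.float64(532.0), np.float64(265.4), np.float64(60.8)), (np.float64(nan), np.float64(nan), np.float64(nan)), (np.float64(534.6), np.float64(266.3), np.float64(62.0)), (np.float64(535.9), np.float64(266.5), np.floa
[... 3946 characters left out ...]
at64(533.3), np.float64(233.8), np.float64(57.0)), (np.float64(534.7), np.float64(233.6), np.float64(56.7)), (np.float64(536.1), np.float64(233.4), np.float64(56.5)), (np.float64(537.6), np.float64(231.9), np.float64(55.0)), (np.float64(540.5), np.float64(193.7), np.float64(16.5))]
365 [(np.float64(532.2), np.float64(286.9), np.float64(112.2)), (np.float64(533.0), np.float64(286.7), np.float64(111.9)), (np.float64(533.8), np.float64(286.8), np.float64(112.0)), (np.float64(534.6), np.float64(286.9), np.float64(112.1)), (np.float64(535.4), np.float64(288.1), np.float64(113.3)), (np.float64(536.2), np.float64(287.3), np.float64(112.5)), (np.float64(536.9), np.float64(287.7), np.float64(112.9))]
```

Call:
servo_tool([
  [0, 0, -0.175, 0.002, 0],
  [0, -0.116, -0.175, 0.002, 0],
  [-0.15, -0.116, -0.175, 0.002, 0],
  [-0.29, -0.116, -0.175, 0.002, 0],
  [-0.29, -0.116, -0.175, 0.002, 0],
])

```text
time: 4.35
tool_pos: [0.5116, 0.214, 0.0732]
eef_rot: [0.709, 0.705, -0.0, -0.0]
wrist_force: [-1.2, 1.0, -0.6]
gripper_width: 0.0162
gripper_force: 58.6
```

```bash
cat > look.py <<'E'
from h import *
go([0.5114,0.216,0.0725],0)
im,W=cloud('wrist'); np.savez('w4.npz',im=im,W=W)
s=r.state()['tool_pos']
m=(W[...,2]>.03)&(W[...,2]<.14)&(abs(W[...,0]-s[0])<.04)&(W[...,1]>.14)&(W[...,1]<.26)
for v in range(240,370,6):
    q=W[v,225:285:4]*1000; print(v,' '.join('%4.0f,%3.0f,%3.0f'%tuple(x) for x in q))
save('w4.png',cv2.resize(im[250:384,180:330],(750,600)))
E
python3 look.py
```

```text
t 4.35 pos [0.5116 0.214  0.0732] yang -0.28 J6 1.84 move [ 0.01  -0.001  0.003] turn -0.002 F [-1.2  1.  -0.6] w 0.0162 58.61604630947113
240  492,194,  7  495,194,  7  497,194,  8  500,194,  6  503,194,  8  506,194,  8  508,194,  7  511,194,  7  514,194,  7  517,195,  9  520,194,  7  522,194,  7  525,194,  7  528,194,  8  531,194,  7
246  499,226, 80  501,226, 80  503,227, 82  504,223, 74  503,194, 16  506,193, 15  509,193, 15  511,193, 15  514,193, 15  517,194, 16  519,193, 15  522,192, 13  521,226, 80  523,225, 80  524,226, 80
252  499,226, 87  501,226, 86  503,226, 86  504,219, 73  504,194, 25  506,193, 24  509,193, 24  511,193, 23  514,194, 25  516,193, 24  519,193, 23  522,193, 23  520,226, 87  522,226, 87  524,226, 87
258  500,226, 92  502,226, 91  503,227, 93  504,217, 74  506,221, 83  508,222, 84  510,222, 84  512,222, 84  513,222, 84  515,222, 84  517,221, 83  521,194, 33  520,226, 92  522,226, 91  523,226, 92
264  500,226, 96  502,226, 96  504,226, 97  505,222, 90  506,222, 89  508,222, 89  510,222, 90  512,222, 89  513,221, 88  515,221, 89  517,221, 89  519,222, 89  520,
[... 2716 characters left out ...]
 511,179, 93  513,178, 91  516,137, 47  519,136, 47  520,163, 75  522,162, 75  524,163, 76  521,209,124
354  502,208,127  493,109, 23  496,111, 26  nan,nan,nan  502,115, 30  508,173, 90  509,175, 92  511,175, 92  513,175, 92  516,142, 57  518,143, 59  521,143, 59  523,144, 60  525,145, 61  521,206,124
360  504,225,146  505,225,146  506,225,146  508,225,146  509,225,146  507,169, 90  509,171, 92  511,173, 93  513,171, 92  516,140, 61  518,142, 62  516,225,146  517,225,146  518,226,147  519,225,146
366  505,225,148  506,226,149  507,225,148  508,226,149  509,226,149  510,225,148  511,224,147  512,225,148  513,225,148  514,224,147  515,226,149  516,224,147  517,225,148  518,225,149  519,225,148
```

View pics/w4.png

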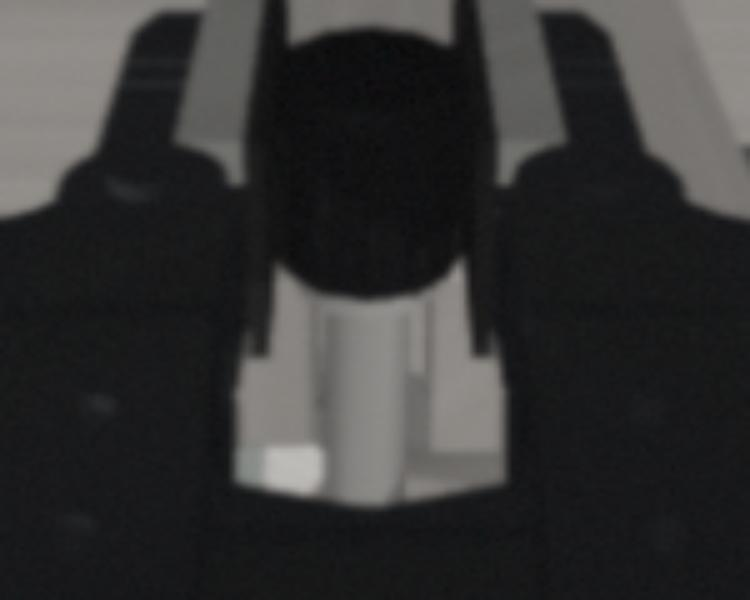

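Call:
servo_tool([
  [0, 0.002, 0.05, 0, 0],
  [0, 0.002, 0.085, 0, 0],
  [0, 0.002, 0.102, 0, 0],
  [0, 0.002, 0.102, 0, 0],
])

```text
time: 4.9
tool_pos: [0.5119, 0.2161, 0.0523]
eef_rot: [0.707, 0.707, -0.0, -0.0]
wrist_force: [-0.2, 0.6, -0.5]
gripper_width: 0.0154
gripper_force: 58.6
```

```bash
python3 look.py | awk 'NR==1||$1>=318'
```

```text
t 4.9 pos [0.5119 0.2161 0.0523] yang -0.06 J6 1.84 move [-0.    -0.003 -0.101] turn -0.001 F [-0.2  0.6 -0.5] w 0.0154 58.61601412296295
318  502,219, 98  503,211, 88  504,211, 88  504,193, 65  506,191, 62  508,199, 73  510,200, 74  512,201, 75  514,200, 73  515,199, 73  518,191, 63  519,194, 66  520,208, 83  521,212, 89  522,219, 97
324  502,216, 98  503,209, 89  504,209, 88  505,193, 70  506,187, 62  508,193, 70  510,195, 71  512,194, 71  514,194, 71  516,192, 69  518,188, 63  519,192, 69  521,193, 69  521,209, 88  522,216, 97
330  502,214, 98  501,194, 75  503,194, 74  505,193, 74  506,183, 62  508,190, 70  510,191, 71  512,192, 72  514,191, 71  516,189, 68  518,184, 63  519,193, 74  521,193, 74  523,194, 75  522,214, 98
336  502,211, 98  501,192, 76  503,190, 74  505,192, 76  506,180, 62  508,187, 70  510,188, 71  512,188, 71  514,188, 71  516,184, 66  518,179, 62  519,191, 75  521,192, 76  523,192, 76  522,211, 98
342  502,209, 99  501,189, 76  503,189, 76  505,189, 76  506,177, 63  508,182, 69  510,184, 71  512,185, 72  514,183, 70  516,176, 62  518,177, 63  519,188, 76  521,189, 76  523,189, 76  522,210, 99
348  502,210,102  501,186, 77  503,185, 76  505,185, 75  506,173, 63  508,179, 69  510,181, 71  512,181, 71  514,180, 70  516,172, 62  518,173, 62  519,186, 77  521,184, 75  523,185, 76  522,210,102
354  502,209,104  501,181, 76  503,181, 76  505,181, 76  506,169, 63  508,175, 69  510,178, 72  512,179, 73  514,177, 71  516,168, 62  518,168, 62  519,182, 76  521,182, 76  523,181, 75  522,208,103
360  505,227,125  506,227,125  507,226,124  508,227,125  509,228,126  508,172, 69  510,173, 71  512,174, 72  514,173, 70  516,164, 62  518,164, 62  516,227,125  517,227,125  518,228,126  520,227,125
366  505,227,128  506,227,128  507,228,128  508,228,128  509,228,128  510,227,127  511,227,127  512,227,127  513,227,127  514,227,127  515,227,127  516,228,128  517,227,127  518,227,127  519,227,127
```

Call:
servo_tool([
  [0, 0, 0.004, 0, 0],
  [0, 0, 0.004, 0, 0.3],
  [0, 0, 0.004, 0, 0.6],
  [0, 0, 0.004, 0, 1],
  [0, 0, 0.004, 0, 1],
])

```text
time: 5.58
tool_pos: [0.5124, 0.2159, 0.0522]
eef_rot: [0.708, 0.707, 0.0, 0.0]
wrist_force: [0.3, -1.3, -0.6]
gripper_width: 0.0787
gripper_force: 0.0
```

Call:
servo_tool([
  [0, 0, 0, 0, 1],
  [0, 0, -0.3, 0, 1],
  [0.2, 0, -0.6, 0, 1],
  [0.3, 0, -0.9, 0, 1],
  [0.3, 0, -0.9, 0, 1],
])

```text
time: 6.2
tool_pos: [0.5148, 0.2782, 0.237]
eef_rot: [0.707, 0.707, 0.004, 0.002]
wrist_force: [1.0, -0.6, 0.1]
gripper_width: 0.0854
gripper_force: 0.0
```

```bash
python3 - <<'E'
from h import *
go([0.47,0.11,0.25],90)
im,W=cloud('wrist'); np.savez('w5.npz',im=im,W=W); save('w5.png',cv2.resize(im,(800,600)))
x,y,z=np.moveaxis(W,-1,0)
m=(x>.506)&(x<.5175)&(y>.165)&(y<.192)&(z>.064)&(z<.085); P=W[m]; print('shank',len(P),np.median(P,0))
m=(x>.49)&(x<.53)&(y>.195)&(y<.235)&(z>.05)&(z<.09); P=W[m]; print('knob',len(P),P.min(0),P.max(0))
E
```

```text
t 6.2 pos [0.5148 0.2782 0.237 ] yang 0.02 J6 1.94 move [-0.841 -0.223 -0.07 ] turn -0.75 F [ 1.  -0.6  0.1] w 0.0854 0.0
shank 167 [0.51143062 0.17970227 0.06969296]
knob 448 [0.50314649 0.19503621 0.05983136] [0.5219693  0.22372981 0.07736148]
```

View pics/w5.png

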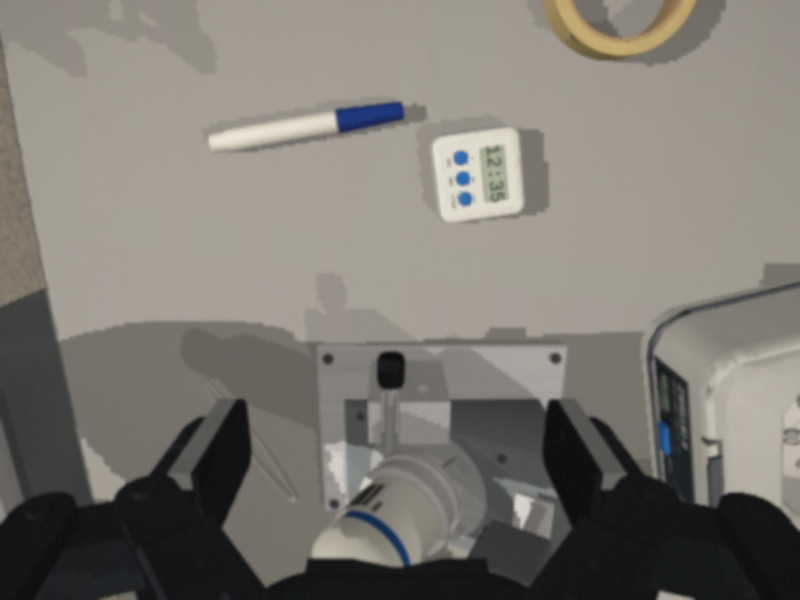

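Call:
servo_tool([
  [-0.84, -0.21, 0, -0.44, 1],
  [-0.84, -0.21, 0, -0.44, 1],
  [-0.84, -0.21, 0, -0.44, 1],
  [-0.84, -0.21, 0, -0.44, 1],
  [-0.84, -0.21, 0, -0.44, 1],
])

```text
time: 6.88
tool_pos: [0.4688, 0.1064, 0.2304]
eef_rot: [0.323, 0.946, -0.001, -0.001]
wrist_force: [-0.5, -0.5, 0.2]
gripper_width: 0.0856
gripper_force: 0.0
```

Call:
servo_tool([
  [0, 0, 0, -0.31, 1],
  [0, 0, 0, -0.31, 1],
  [0, 0, 0, -0.31, 1],
  [0, 0, 0, -0.31, 1],
  [0, 0, 0, -0.31, 1],
])

```text
time: 7.5
tool_pos: [0.4691, 0.1075, 0.2305]
eef_rot: [0.007, 1.0, -0.0, -0.001]
wrist_force: [-0.7, 0.8, -0.2]
gripper_width: 0.0852
gripper_force: 0.0
```

```bash
python3 - <<'E'
from h import *
go([0.47,0.11,0.153],115)
im,W=cloud('wrist'); np.savez('w6.npz',im=im,W=W); save('w6.png',cv2.resize(im,(800,600)))
hsv=cv2.cvtColor(im,cv2.COLOR_RGB2HSV)
m=(cv2.inRange(hsv,(100,120,40),(130,255,255))>0)&(W[...,2]>.12)&(W[...,2]<.22)
P=W[m]; print(len(P),P.min(0),P.max(0),P.mean(0))
im,W=cloud('side')
m=(np.abs(W[...,0]-.47)<.1)&(np.abs(W[...,1]-.12)<.08)&(W[...,2]>.05)
np.savez('s6.npz',im=im,W=W)
E
```

```text
t 7.5 pos [0.4691 0.1075 0.2305] yang 89.17 J6 0.09 move [-0.005  0.013  0.388] turn -0.215 F [-0.7  0.8 -0.2] w 0.0852 0.0
2088 [0.45450496 0.0927321  0.16085976] [0.48752208 0.12656294 0.17958124] [0.46971185 0.10961146 0.17070131]
```

View pics/w6.png

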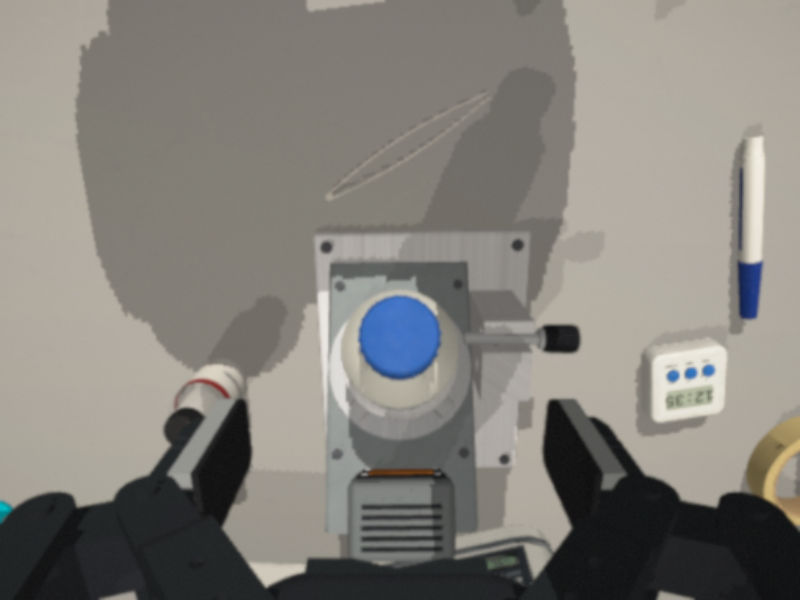

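Call:
servo_tool([
  [-0.02, 0.012, 0.1, -0.09, 1],
  [-0.02, 0.012, 0.2, -0.18, 1],
  [-0.02, 0.012, 0.3, -0.215, 1],
  [-0.02, 0.012, 0.41, -0.215, 1],
  [-0.02, 0.012, 0.41, -0.215, 1],
])

```text
time: 8.22
tool_pos: [0.4725, 0.1101, 0.1484]
eef_rot: [-0.217, 0.976, 0.0, -0.002]
wrist_force: [-0.2, 0.5, -0.8]
gripper_width: 0.0854
gripper_force: 0.0
```

Call:
servo_tool([
  [0, 0, 0, 0, 0],
  [0, 0, 0, 0, 0],
  [0, 0, 0, 0, 0],
  [0, 0, 0, 0, 0],
])

```text
time: 8.72
tool_pos: [0.4765, 0.1076, 0.1523]
eef_rot: [-0.216, 0.976, -0.004, 0.002]
wrist_force: [-1.1, -6.9, 7.9]
gripper_width: 0.0392
gripper_force: 53.8
```

```bash
python3 - <<'E'
from h import *
go([0.473,0.11,0.148],115)
im,W=cloud('side'); save('d7.png',cv2.resize(im[165:255,200:320],(800,600),interpolation=cv2.INTER_CUBIC))
E
```

```text
t 8.72 pos [0.4765 0.1076 0.1523] yang 114.9 J6 -0.36 move [0.011 0.018 0.021] turn -0.001 F [-1.1 -6.9  7.9] w 0.0392 53.806456653401256
```

View pics/d7.png

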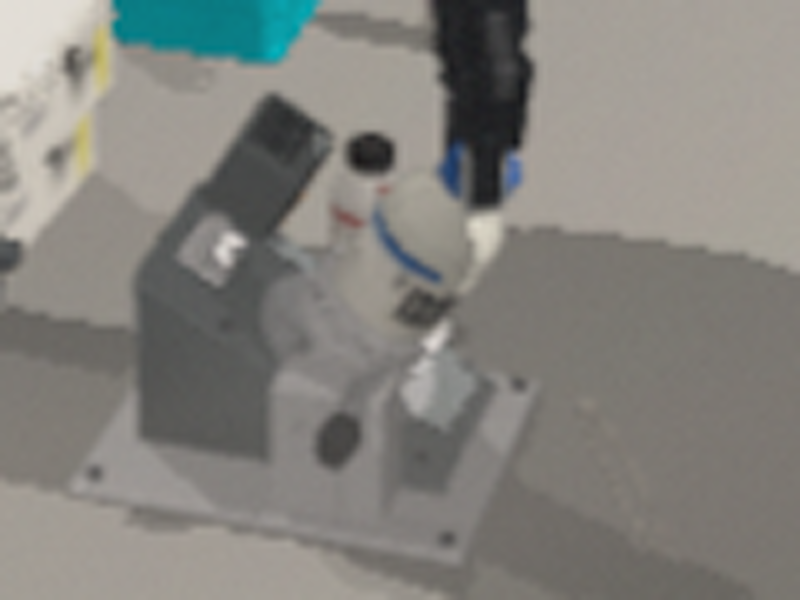

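Call:
servo_tool([
  [0, 0, 0, 0.08, 0],
  [0, 0, 0, 0.165, 0],
  [0, 0, 0, 0.25, 0],
  [0, 0, 0, 0.33, 0],
  [0, 0, 0, 0.415, 0],
])

```text
time: 9.4
tool_pos: [0.4748, 0.1089, 0.1554]
eef_rot: [0.216, 0.976, -0.001, 0.002]
wrist_force: [-17.2, -12.4, 42.5]
gripper_width: 0.034
gripper_force: 117.8
```

Call:
servo_tool([
  [0, 0, 0, 0.05, 0],
  [0, 0, 0, 0.05, 1],
  [0, 0, 0, 0.05, 1],
  [0, 0, 0, 0.05, 1],
  [0, 0, -0.3, 0.05, 1],
])

```text
time: 10.02
tool_pos: [0.4707, 0.11, 0.2066]
eef_rot: [0.265, 0.964, -0.002, -0.005]
wrist_force: [1.2, -0.1, 0.2]
gripper_width: 0.0857
gripper_force: 0.0
```

```bash
cat > lab.py <<'E'
from h import *
# label angle about the axis from dark points on the bottle surface (0 = toward reader, ccw from cap end +)
O=np.array([.539,.110,.05]); a=np.array([-.5,0,.866]); ex=np.array([.866,0,.5]); ey=np.array([0,1.,0])
def lab(im,W):
    d=W-O; s=d@a; x=d@ex; y=d@ey; rr=np.hypot(x,y); th=np.degrees(np.arctan2(y,x))
    g=im.max(-1).astype(int); ok=(abs(rr-.030)<.006)&(s>.03)&(s<.115)
    dk=ok&(g<85); lt=ok&(g>=85)
    print('n',ok.sum(),'dark',dk.sum(),'vis th',np.percentile(th[ok],[1,99]).round(0) if ok.any() else 0)
    if dk.sum()>3: print('dark th med %.1f pct'%np.median(th[dk]),np.percentile(th[dk],[2,25,75,98]).round(1),'s',np.percentile(s[dk],[2,50,98]).round(3))
if __name__=='__main__':
    import sys
    for f in sys.argv[1:]:
        if f.endswith('npz'): z=np.load(f); print(f); lab(z['im'],z['W'])
        else: print(f); im,W=cloud(f); np.savez('last_'+f,im=im,W=W); lab(im,W)
    go([0.473,0.11,0.148],115)
E
python3 lab.py w1.npz w5.npz w6.npz side.npz side scene wrist
```

```text
w1.npz
n 3631 dark 202 vis th [-30. 146.]
dark th med 105.0 pct [ 58.6  89.8 114.2 129.6] s [0.051 0.07  0.086]
w5.npz
n 3735 dark 298 vis th [-28. 150.]
dark th med 105.9 pct [ 55.1  89.3 115.8 132.7] s [0.052 0.072 0.086]
w6.npz
n 1759 dark 0 vis th [-172.  172.]
side.npz
n 399 dark 17 vis th [-168.  164.]
dark th med 128.4 pct [113.2 118.5 136.1 147.5] s [0.052 0.064 0.072]
side
n 400 dark 17 vis th [-27. 171.]
dark th med 85.8 pct [ 61.4  73.6  94.1 107. ] s [0.055 0.064 0.071]
scene
n 312 dark 0 vis th [-167.  173.]
wrist
n 2371 dark 19 vis th [-87. 170.]
dark th med 74.3 pct [62.5 68.2 77.2 81. ] s [0.057 0.065 0.074]
t 10.18 pos [0.4764 0.1106 0.2124] yang 59.28 J6 0.61 move [ 0.015 -0.012  0.322] turn -0.464 F [-0.2 -0.6 -0.5] w 0.0854 0.0
```

Call:
servo_tool([
  [0, 0, 0, -0.09, 1],
  [0, 0, 0, -0.18, 1],
  [0, 0, 0, -0.27, 1],
  [0, 0, 0, -0.36, 1],
  [0, 0, 0.0, -0.445, 1],
])

```text
time: 10.8
tool_pos: [0.4735, 0.1103, 0.2085]
eef_rot: [-0.2, 0.98, 0.0, -0.001]
wrist_force: [-0.2, 0.4, 0.4]
gripper_width: 0.0855
gripper_force: 0.0
```

Call:
servo_tool([
  [0, 0, 0.12, -0.02, 1],
  [0, 0, 0.29, -0.02, 1],
  [0, 0, 0.29, -0.02, 1],
  [0, 0, 0.29, -0.02, 0],
  [0, 0, 0.29, -0.02, 0],
])

```text
time: 11.42
tool_pos: [0.4751, 0.1104, 0.1531]
eef_rot: [-0.217, 0.976, -0.0, 0.001]
wrist_force: [-0.4, 0.6, -0.4]
gripper_width: 0.0512
gripper_force: 0.0
```

Call:
servo_tool([
  [0, 0, 0, 0, 0],
  [0, 0, 0, 0, 0],
  [0, 0, 0, 0, 0],
])

```text
time: 11.8
tool_pos: [0.4761, 0.1086, 0.1546]
eef_rot: [-0.216, 0.976, -0.003, 0.002]
wrist_force: [-2.1, -1.9, 9.9]
gripper_width: 0.0369
gripper_force: 59.5
```

Call:
servo_tool([
  [0, 0, 0, 0.08, 0],
  [0, 0, 0, 0.165, 0],
  [0, 0, 0, 0.25, 0],
  [0, 0, 0, 0.33, 0],
  [0, 0, 0, 0.415, 0],
])

```text
time: 12.42
tool_pos: [0.4753, 0.1083, 0.1567]
eef_rot: [0.216, 0.976, -0.002, 0.002]
wrist_force: [-15.9, -8.0, 45.3]
gripper_width: 0.0334
gripper_force: 104.2
```

Call:
servo_tool([
  [0, 0, 0, 0.02, 0],
  [0, 0, 0, 0.02, 1],
  [0, 0, 0, 0.02, 1],
  [0, 0, 0, 0.02, 1],
  [0, 0, -0.3, 0.02, 1],
])

```text
time: 13.05
tool_pos: [0.4707, 0.1101, 0.2086]
eef_rot: [0.235, 0.972, -0.002, -0.005]
wrist_force: [0.6, -0.6, 0.1]
gripper_width: 0.0853
gripper_force: 0.0
```

```bash
python3 lab.py side wrist
```

```text
side
n 400 dark 18 vis th [-19. 167.]
dark th med 52.9 pct [19.6 37.  62.1 70.6] s [0.051 0.064 0.071]
wrist
n 2213 dark 16 vis th [-95. 170.]
dark th med 51.6 pct [23.2 38.  61.4 72.7] s [0.049 0.059 0.066]
t 13.15 pos [0.4775 0.1107 0.2167] yang 62.89 J6 0.55 move [ 0.021 -0.015  0.343] turn -0.434 F [ 0.5 -0.3  0.2] w 0.0854 0.0
```

Call:
servo_tool([
  [0, 0, 0, -0.09, 1],
  [0, 0, 0, -0.18, 1],
  [0, 0, 0, -0.27, 1],
  [0, 0, 0, -0.36, 1],
  [0, 0, 0.0, -0.435, 1],
])

```text
time: 13.78
tool_pos: [0.474, 0.1104, 0.2113]
eef_rot: [-0.22, 0.976, 0.0, -0.0]
wrist_force: [0.8, 1.1, -0.0]
gripper_width: 0.0854
gripper_force: 0.0
```

Call:
servo_tool([
  [0, 0, 0.12, 0, 1],
  [0, 0, 0.3, 0, 1],
  [0, 0, 0.3, 0, 1],
  [0, 0, 0.3, 0, 0],
  [0, 0, 0.3, 0, 0],
])

```text
time: 14.4
tool_pos: [0.4753, 0.1104, 0.1534]
eef_rot: [-0.217, 0.976, -0.0, 0.001]
wrist_force: [-0.1, 0.4, -0.4]
gripper_width: 0.0517
gripper_force: 0.0
```

Call:
servo_tool([
  [0, 0, 0, 0, 0],
  [0, 0, 0, 0, 0],
  [0, 0, 0, 0, 0],
])

```text
time: 14.78
tool_pos: [0.4761, 0.1087, 0.1544]
eef_rot: [-0.216, 0.976, -0.003, 0.002]
wrist_force: [-2.7, -2.7, 9.5]
gripper_width: 0.0368
gripper_force: 55.9
```

Call:
servo_tool([
  [0, 0, 0, 0.08, 0],
  [0, 0, 0, 0.165, 0],
  [0, 0, 0, 0.25, 0],
  [0, 0, 0, 0.33, 0],
  [0, 0, 0, 0.415, 0],
])

```text
time: 15.4
tool_pos: [0.4748, 0.1085, 0.1565]
eef_rot: [0.216, 0.976, -0.001, 0.002]
wrist_force: [-17.2, -7.8, 44.4]
gripper_width: 0.0335
gripper_force: 104.7
```

Call:
servo_tool([
  [0, 0, 0, 0, 0],
  [0, 0, 0, 0, 1],
  [0, 0, 0, 0, 1],
  [0, 0, 0, 0, 1],
  [0, 0, -0.3, 0, 1],
])

```text
time: 16.02
tool_pos: [0.4708, 0.1101, 0.2087]
eef_rot: [0.214, 0.977, -0.001, -0.005]
wrist_force: [1.4, 0.7, 0.6]
gripper_width: 0.0852
gripper_force: 0.0
```

```bash
python3 lab.py side wrist scene
```

```text
side
n 402 dark 8 vis th [-162.  170.]
dark th med 30.2 pct [11.  25.1 33.6 35.6] s [0.058 0.064 0.072]
wrist
n 2156 dark 2 vis th [-101.  170.]
scene
n 301 dark 0 vis th [-165.  159.]
t 16.18 pos [0.4765 0.1106 0.2146] yang 65.28 J6 0.51 move [ 0.016 -0.011  0.333] turn -0.414 F [-0.2 -0.1 -1.4] w 0.0851 0.0
```

Call:
servo_tool([
  [0, 0, -0.2, 0.09, 1],
  [0.14, 0.84, -0.2, 0.18, 1],
  [0.14, 0.84, -0.2, 0.27, 1],
  [0.14, 0.84, -0.2, 0.36, 1],
  [0.14, 0.84, -0.2, 0.44, 1],
])

```text
time: 16.8
tool_pos: [0.5189, 0.278, 0.2497]
eef_rot: [0.622, 0.783, -0.001, -0.001]
wrist_force: [0.8, -0.3, -0.1]
gripper_width: 0.0856
gripper_force: 0.0
```

```bash
python3 -c "
from h import *
go([0.56,0.26,0.25],0)"
```

```text
t 16.8 pos [0.5189 0.278  0.2497] yang 13.07 J6 1.71 move [-0.134  0.18  -0.002] turn 0.109 F [ 0.8 -0.3 -0.1] w 0.0856 0.0
```

Call:
servo_tool([
  [-0.13, 0.18, 0, 0.109, 1],
  [-0.13, 0.18, 0, 0.109, 1],
  [-0.13, 0.18, 0, 0.109, 1],
])

```text
time: 17.18
tool_pos: [0.5597, 0.2572, 0.2502]
eef_rot: [0.707, 0.708, -0.001, -0.001]
wrist_force: [0.4, 0.2, -0.8]
gripper_width: 0.0852
gripper_force: 0.0
```

```bash
python3 lab.py wrist; python3 - <<'E'
from lab import *
# unroll bottle surface: theta x s, for w1 (before) and now
def unroll(W,im):
    d=W-O; s=d@a; th=np.degrees(np.arctan2(d@ey,d@ex)); rr=np.hypot(d@ex,d@ey)
    out=np.zeros((70,200,3),np.uint8)
    ok=(abs(rr-.0305)<.006)&(s>.03)&(s<.117)
    i=((.117-s[ok])/.087*69).astype(int); j=np.clip(((th[ok]+40)).astype(int),0,199)
    out[i,j]=im[ok]; return cv2.resize(out,(800,280),interpolation=cv2.INTER_NEAREST)
z=np.load('w5.npz');l=np.load('last_wrist.npz')
o=np.vstack([unroll(z['W'],z['im']),unroll(l['W'],l['im'])])
for t in range(-40,160,10): cv2.line(o,(4*(t+40),270),(4*(t+40),290),(255,0,0) if t==0 else (0,255,0),1)
save('u.png',o); save('w8.png',cv2.resize(l['im'],(800,600)))
E
```

```text
wrist
n 4143 dark 256 vis th [-39. 140.]
dark th med 15.4 pct [-15.    0.5  25.3  38.8] s [0.051 0.061 0.072]
t 17.23 pos [0.5595 0.2574 0.2506] yang 0.12 J6 1.88 move [-0.736 -0.433  0.515] turn 0.543 F [ 0.1 -1.1 -0.4] w 0.0857 0.0
```

View pics/u.png

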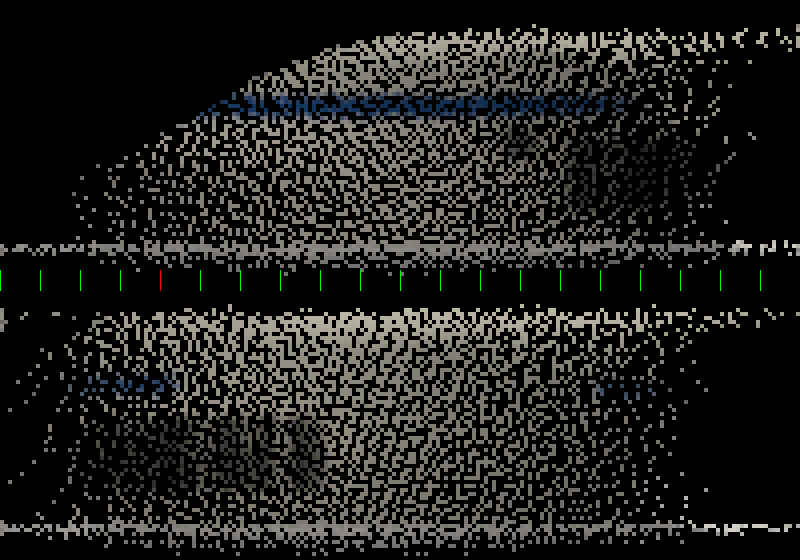

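Call:
servo_tool([
  [-0.73, -0.43, 0, -0.09, 1],
  [-0.73, -0.43, 0, -0.18, 1],
  [-0.73, -0.43, 0, -0.27, 1],
  [-0.73, -0.43, 0, -0.36, 1],
  [-0.73, -0.43, 0, -0.44, 1],
])

```text
time: 17.85
tool_pos: [0.4734, 0.111, 0.2521]
eef_rot: [0.316, 0.949, 0.0, 0.0]
wrist_force: [-0.6, 0.1, 0.4]
gripper_width: 0.0855
gripper_force: 0.0
```

Call:
servo_tool([
  [0, 0, 0, -0.09, 1],
  [0, 0, 0, -0.18, 1],
  [0, 0, 0, -0.27, 1],
  [0, 0, 0, -0.36, 1],
  [0, 0, 0, -0.385, 1],
])

```text
time: 18.48
tool_pos: [0.4736, 0.1116, 0.2518]
eef_rot: [-0.081, 0.997, 0.0, -0.0]
wrist_force: [-0.5, 0.6, 0.1]
gripper_width: 0.0854
gripper_force: 0.0
```

```bash
python3 -c "
from h import *
go([0.474,0.11,0.1525],99)"
```

```text
t 18.48 pos [0.4736 0.1116 0.2518] yang 99.3 J6 -0.08 move [-0.001 -0.008  0.496] turn 0.003 F [-0.5  0.6  0.1] w 0.0854 0.0
```

Call:
servo_tool([
  [0, -0.005, 0.2, 0, 1],
  [0, -0.005, 0.49, 0, 1],
  [0, -0.005, 0.49, 0, 1],
  [0, -0.005, 0.49, 0, 0],
  [0, -0.005, 0.49, 0, 0],
])

```text
time: 19.1
tool_pos: [0.4762, 0.1106, 0.1564]
eef_rot: [-0.079, 0.997, 0.0, 0.002]
wrist_force: [0.2, -0.3, 0.4]
gripper_width: 0.0515
gripper_force: 0.0
```

Call:
servo_tool([
  [0, 0, 0, 0, 0],
  [0, 0, 0, 0, 0],
  [0, 0, 0, 0, 0],
])

```text
time: 19.48
tool_pos: [0.4762, 0.1091, 0.1565]
eef_rot: [-0.078, 0.997, -0.002, 0.002]
wrist_force: [-1.0, -2.8, 9.3]
gripper_width: 0.0335
gripper_force: 58.1
```

Call:
servo_tool([
  [0, 0, 0, 0.05, 0],
  [0, 0, 0, 0.1, 0],
  [0, 0, 0, 0.15, 0],
  [0, 0, 0, 0.15, 0],
  [0, 0, 0, 0.15, 0],
])

```text
time: 20.1
tool_pos: [0.477, 0.1081, 0.1564]
eef_rot: [0.078, 0.997, -0.002, 0.003]
wrist_force: [1.6, -6.5, 5.8]
gripper_width: 0.0333
gripper_force: 71.8
```

Call:
servo_tool([
  [0, 0, 0, 0, 1],
  [0, 0, 0, 0, 1],
  [0, 0, 0, 0, 1],
  [0, 0, -0.3, 0, 1],
  [0, 0, -0.49, 0, 1],
])

```text
time: 20.72
tool_pos: [0.4748, 0.1107, 0.2541]
eef_rot: [0.078, 0.997, 0.0, 0.001]
wrist_force: [0.9, 0.7, -0.4]
gripper_width: 0.0857
gripper_force: 0.0
```

```bash
python3 -c "
from h import *
go([0.56,0.26,0.25],0)"
```

```text
t 20.73 pos [0.4748 0.1107 0.2541] yang 81.1 J6 0.23 move [-0.306  0.804  0.021] turn 0.676 F [ 0.9  0.7 -0.4] w 0.0857 0.0
```

Call:
servo_tool([
  [-0.306, 0.804, 0, 0.09, 1],
  [-0.306, 0.804, 0, 0.18, 1],
  [-0.306, 0.804, 0, 0.27, 1],
  [-0.306, 0.804, 0, 0.36, 1],
  [-0.306, 0.804, 0, 0.44, 1],
])

```text
time: 21.35
tool_pos: [0.5596, 0.2608, 0.2512]
eef_rot: [0.515, 0.857, -0.0, -0.001]
wrist_force: [0.5, -0.6, 0.7]
gripper_width: 0.0852
gripper_force: 0.0
```

Call:
servo_tool([
  [0, 0, 0, 0.09, 1],
  [0, 0, 0, 0.18, 1],
  [0, 0, 0, 0.236, 1],
  [0, 0, 0, 0.236, 1],
])

```text
time: 21.85
tool_pos: [0.5596, 0.2599, 0.2518]
eef_rot: [0.707, 0.707, -0.0, -0.0]
wrist_force: [-0.1, 0.5, 0.6]
gripper_width: 0.0854
gripper_force: 0.0
```

```bash
cp last_wrist.npz prev.npz; python3 lab.py wrist; python3 - <<'E'
from lab import *
for f in('w5.npz','prev.npz','last_wrist.npz'):
    z=np.load(f); W,im=z['W'],z['im'].astype(float); d=W-O; s=d@a; th=np.degrees(np.arctan2(d@ey,d@ex)); rr=np.hypot(d@ex,d@ey)
    ok=(abs(rr-.0305)<.006)&(s>.054)&(s<.070); g=im.max(-1); b=(im[...,2]>im[...,0]+15)&(abs(rr-.0305)<.006)&(s>.07)&(s<.1)
    print(f,'stripe',np.percentile(th[b],[0,2,98,100]).round(0),[(t,int(np.median(g[ok&(abs(th-t)<2.5)])) if (ok&(abs(th-t)<2.5)).sum()>4 else -1) for t in range(-40,160,5)])
x,y,z=np.moveaxis(W,-1,0)
m=(x>.506)&(x<.5175)&(y>.165)&(y<.192)&(z>.064)&(z<.085); print('shank',np.median(W[m],0))
E
```

```text
wrist
n 4075 dark 225 vis th [-36. 140.]
dark th med 5.5 pct [-25.1  -6.9  13.7  64.8] s [0.051 0.061 0.077]
t 21.9 pos [0.5597 0.2599 0.2519] yang 0.09 J6 1.88 move [-0.749 -0.434  0.52 ] turn 0.542 F [-0.2  0.5 -0.6] w 0.0855 0.0
w5.npz stripe [ 10.  14. 114. 118.] [(-40, -1), (-35, -1), (-30, -1), (-25, -1), (-20, -1), (-15, -1), (-10, 127), (-5, 124), (0, 127), (5, 130), (10, 132), (15, 133), (20, 135), (25, 136), (30, 137), (35, 137), (40, 138), (45, 143), (50, 143), (55, 141), (60, 138), (65, 136), (70, 133), (75, 132), (80, 131), (85, 129), (90, 125), (95, 119), (100, 104), (105, 51), (110, 59), (115, 59), (120, 35), (125, 45), (130, 59), (135, -1), (140, 84), (145, -1), (150, -1), (155, -1)]
prev.npz stripe [-23. -22. 123. 124.] [(-40, -1), (-35, -1), (-30, 122), (-25, -1), (-20, 106), (-15, 77), (-10, 64), (-5, 63), (0, 54), (5, 57), (10, 90), (15, 65), (20, 69), (25, 70), (30, 110), (35, 67), (40, 89), (45, 136), (50, 135), (55, 131), (60, 129), (65, 127), (70, 125), (75, 125), (80, 123), (85, 121), (90, 119), (95, 116), (100, 115), (105, 113), (110, 112), (115, 107), (120, 113), (125, 121), (130, -1), (135, -1), (140, -1), (145, -1), (150, -1), (155, -1)]
last_wrist.npz stripe [-23. -22. 125. 128.] [(-40, -1), (-35, -1), (-30, -1), (-25, 67), (-20, 57), (-15, 46), (-10, 40), (-5, 55), (0, 75), (5, 58), (10, 60), (15, 81), (20, 102), (25, 82), (30, 118), (35, 134), (40, 130), (45, 137), (50, 132), (55, 132), (60, 129), (65, 127), (70, 125), (75, 124), (80, 122), (85, 120), (90, 119), (95, 118), (100, 113), (105, 108), (110, 102), (115, 108), (120, 120), (125, 130), (130, -1), (135, -1), (140, -1), (145, -1), (150, -1), (155, -1)]
shank [0.5122225  0.17907707 0.06979688]
```

```bash
python3 -c "
from rig import r
print(r.hand_in())"
```

```text
the job is handed in; nothing more can be done
None
```

The pin lies parked in the notch and released, and the label faces the reader to within about 5° by my camera estimate (14° allowed, not checked from the right-hand side); I handed the job in at about 22 s, and the hand-in returned no verdict.

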